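# Reset the tripped breaker in the latched breaker box

### The job

One of the four breakers in the box has tripped. Pull up the paddle in the lid to free the latch and raise the lid wide open, press the one button that stands out until it snaps in and stays, then close the lid and press it down until the latch snaps. Leave the pliers, screwdriver, parts tray and marker where they lie.

Things in the scene. Friction and masses are not known exactly. Their poses are not given: they have to be found in the camera images.
- breaker_box: Grey steel box fixed on the bench: 160 mm deep (x), 230 wide (y), 70 high, its 30 mm lid on top. Origin under the centre of its base; x points from the front (jacks) to the back (hinge), y to its left. Inside, 26 mm below the rim, a panel with four push-to-reset breakers in a row along y (x = -5 mm; y = -51, -17, 17, 51) and, at x = -32 mm, a steel staple 21 mm high that the lid's pawl catches.
- lid (a joint): Lid angle, rad: 0 shut, grows as it opens, stop at 1.75. Hinge along y at the box's back top edge. Stiff: the lid stays where it is left; moving its front edge takes 1 to 6 N. Cannot be raised while latched. Pressed shut, its pawl meets the staple at about 0.09 rad (14 mm at the front) and rides over it (the paddle lifts by about 0.2 rad) until it snaps: about 6 to 8 N at the front edge.
- lid_hinge (a point): Point on the lid's hinge axis in the middle of the box's width: box x = +80 mm, 70 mm above the bench. Its axes turn with the lid; lid shut, they are those of the box.
- lid_front (a point): Middle of the lid's front top edge, 160 mm before the hinge axis, 30 mm above the lid's underside; turns with the lid. It lies over a finger scoop: the middle 112 mm of the lid's front is cut out, 52 mm deep in x, open at the front, floor 4 mm above the lid's underside. Left and right of the scoop (56 to 115 mm from the middle) the lid's top is flat up to the front edge.
- paddle_lip (a point): Centre of the paddle's lip: steel bar along the box's y, 12 mm diameter, 38 mm long, flat ends, at the paddle's free front edge in the scoop, 37 mm free beside each end. Lid shut: 150 mm before the hinge axis, 19 mm above the lid's underside (89 mm above the bench, 11 mm below the lid's top), 15 mm above the scoop's floor. Moves with lid and paddle.
- paddle (a joint): Angle of the paddle in the lid, rad: 0 at rest, grows as its lip is pulled up, stop at 0.5. Turns on a pin along y, 32 mm behind the lip and 14 mm above the lid's underside, against a spring (2 N at the lip, 6 N at the stop). From about 0.2 rad its pawl is free of the staple and the same pull raises the lid; let go, it springs back to 0.
- button_top (a point): Centre of the top of the tripped breaker's button, the only one of the four that stands out; which place it has varies. Round, black, 11 mm diameter, on a 6 mm collar. Tripped, its top is 17 mm above the panel (61 mm above the bench, 9 mm below the box's rim); pushed in, 8 mm lower, like the other three.
- reset_button (a joint): Travel of that button, m: 0 tripped (standing out), about 0.008 pushed in. It resists with 4 N at first, rising to a peak of about 6.5 N between 4 and 5 mm; past that an over-centre spring pulls it in and it stays. Let go before that, it springs back out.
- needle_pliers: Needle-nose pliers lying to the left of the box, 134x43x11 mm. Bystander. Origin under the middle, x along its length.
- driver_cross: Screwdriver with a thick grey handle lying to the right of the box, 161x22x24 mm. Bystander. Origin under the middle, x along its length.
- tray_clips: Open black parts tray with small metal parts, 84x118x29 mm, to the right and rear of the box. Bystander. Origin under the middle.
- marker_black: Felt marker lying in front of the box, 126x11x13 mm. Bystander. Origin under the middle, x along its length.

How it is judged:
On the way, in this order (a step that is already met when the one before it is completed fails the run):
1. the lid has been unlatched and raised wide open (over 1.2 rad) (value of joint lid above 1.2 rad), for 0.2 s.
2. the tripped breaker's button is pushed in (over 7 mm) (value of joint reset_button above 0.007 m), for 0.2 s.
At the end, for the whole second after the job is handed in: The tripped breaker's button has snapped in and stays in (over 7 mm of its 8 mm), the lid is shut (under 0.015 rad) and its latch has snapped: the paddle is back at rest (under 0.06 rad). The four bystanders lie within 20 mm of where they lay (value of joint reset_button above 0.007 m and value of joint lid below 0.015 rad and value of joint paddle below 0.06 rad); the robot touches nothing.
It fails at once if the pliers pushed more than 20 mm from its place (distance of needle_pliers from where it was at the start of the episode above 0.02 m).
It fails at once if the screwdriver pushed more than 20 mm from its place (distance of driver_cross from where it was at the start of the episode above 0.02 m).
It fails at once if the parts tray pushed more than 20 mm from its place (distance of tray_clips from where it was at the start of the episode above 0.02 m).
It fails at once if the marker pushed more than 20 mm from its place (distance of marker_black from where it was at the start of the episode above 0.02 m).
It also fails if it takes over 64 s, if anything falls off the work surface, if the arm or the gripper's body presses on something with over 40 N, if the wrist force passes 120 N, or if a joint passes its speed limit or range.

### The arm

A 6-joint arm with a two-finger parallel gripper is mounted at the origin on a cart in front of the work surface, level with it; the furniture and walls round the work are solid. World frame = base frame: x ahead of the robot, y to its left, z up, the work surface at z = 0. Lengths are in m, angles in rad, forces in N, time in s.
With the tool pointing down it reaches from about 0.375 to 0.925 m from the base axis. Payload 5.7 kg.
Tool frame: the origin (TCP) lies midway between the tips of the shut fingers; the grasp point (between the pads) lies 19 mm behind it; z points along the fingers, x is the direction in which the jaws open and shut, and the axes are right-handed (so a half turn about z gives the same grasp; the last joint's range is limited). The gripper opens to 88 mm and grips with 3 to 60 N. Pads are 20 mm wide; open, the fingers measure 115 mm over their backs; the gripper's body (75 mm by 178 mm) begins 61 mm behind the grasp point.
Start: joints at [1.074, 0.359, 1.51, -0, 1.272, -0.115], TCP at [0.224, 0.557, 0.223] pointing down, gripper open.
Joint ranges: [-2.97, 2.97], [-1.01, 2.36], [0.21, 2.38], [-0.96, 4.11], [0.2, 2.71], [-2.98, 2.98]. Speed limits (rad/s): [2.39, 2.39, 3.14, 3.14, 3.14, 3.14].

### API

Orientations are given as a unit quaternion [x, y, z, w].
In Python, from bench import move_ptp, servo_line, goto_joints, move_gripper, sleep, inverse_kinematics, capture, PlanningError, close_job, spot_in, silhouettes, current_clock, current_joint_pos, current_qvel, current_joint_torque, current_position, current_orientation, current_force, current_torque, current_finger_gap gives the robot as it stands. Calls block until the motion is done:
- move_ptp(position, orientation): joint-space move of the TCP to a pose.
- servo_line(position, orientation=None, rate=0.15, contact_N=None): straight line of the TCP; orientation=None keeps the orientation; rate is the mean speed in m/s. With contact_N (N) it stops when the force on the tool has changed by that much, and returns True; else False.
- goto_joints(angles): joint-space move.
- move_gripper(opening): finger opening in m; the grip force is fixed at half the most; returns when the fingers have stopped.
- sleep(seconds).
- inverse_kinematics(position, orientation): joint angles nearest the present ones, or None.
- capture(name): name is "scene" or "side" or "wrist"; returns a dict with "image" (400x640x3 uint8, blue, green, red), "range_z" (400x640 float32, m along the optical axis (not along the pixel's ray), 0 where there is no reading), "intrinsics" (3x3 intrinsics, pixels), "k1" (the pictures are not rectified: a ray, as slopes to the right and down, at radius r is drawn at 1 + k1 r^2 times it, then the intrinsics apply), "R" (3x3) and "t" (3): a world point X has camera coordinates R X + t. Camera axes: x right, y down, z forward; pixel columns grow to the right and rows downward; lengths in m; the calibration is good to about 2 mm. A picture is of the moment at which its call begins.
A pose or a line that the arm cannot do raises PlanningError and nothing moves.
- close_job(): hands the job in, once; it reports no verdict.
Trained networks look in the newest picture that a camera, given by its name, has taken for a name from the list of things; names that differ only in an ending like _2 or _b are one class to them, and where a whole thing is asked for, a point or a joint stands for the part that bears it (a point fixed in the world has none). Each returns a list of dicts, best first, with "conf" (0 to 1); they miss things now and then, are a little off and sometimes report something else, mostly with a low value. They report only what shows in the picture. A call takes as long as a camera call.
- spot_in(camera, query): "xy" ([column, row] in pixels, amid what is visible of it).
- silhouettes(camera, query): "region" (400x640 bool, what is visible of it) and "xy" ([column, row] in pixels, amid what is visible of it).
Readings, each from a call of its own:
- current_clock(): time.
- current_joint_pos(): joint angles.
- current_qvel(): joint speeds.
- current_joint_torque(): joint torques, N m.
- current_position(): TCP position.
- current_orientation(): TCP orientation.
- current_force(): force on the tool from outside, world axes, zero at the start.
- current_torque(): the same for the moment, N m.
- current_finger_gap(): finger opening in m.
Only numpy, scipy, OpenCV 4.12 (cv2) and the standard library are available. Lean on these libraries where they do the work, as an engineer would, in place of code of your own. Each camera call takes 0.05 s, during which the arm holds its last target.

## Working session

There is one attempt and no reset: what is moved stays moved. The work goes in short steps, each a Python script; the robot and the scene stay as the last script left them, time stands still between calls to the robot, and variables do not carry over. Pictures are saved under pics/ and viewed, and the job is handed in when it is done.

```bash
ls; mkdir -p pics; cat > h.py <<'E'
import numpy as np, cv2
from bench import *
def snap(n,f):
    c=capture(n); cv2.imwrite('pics/'+f,c['image']); return c
def ray(c,uv):
    K=np.array(c['intrinsics']); d=np.array([[uv]],float)
    k=cv2.undistortPoints(d,K,np.array([c['k1'],0,0,0,0],float))[0,0]
    return np.array([k[0],k[1],1.0])
def at_depth(c,uv,z):
    return np.array(c['R']).T@(ray(c,uv)*z-np.array(c['t']))
def at_height(c,uv,h):
    R=np.array(c['R']);o=-R.T@np.array(c['t']);d=R.T@ray(c,uv)
    return o+d*(h-o[2])/d[2]
def proj(c,X):
    p=np.array(c['R'])@np.array(X)+np.array(c['t']);s=p[:2]/p[2];r=s@s
    s=s*(1+c['k1']*r);K=np.array(c['intrinsics']);return [K[0,0]*s[0]+K[0,2],K[1,1]*s[1]+K[1,2]]
def cloud(c):
    z=c['range_z'];H,W=z.shape
    v,u=np.mgrid[:H,:W];K=np.array(c['intrinsics'])
    k=cv2.undistortPoints(np.stack([u,v],-1).reshape(-1,1,2).astype(float),K,np.array([c['k1'],0,0,0,0],float)).reshape(H,W,2)
    P=np.dstack([k,np.ones((H,W))])*z[...,None]
    P=(P-np.array(c['t']))@np.array(c['R']); P[z==0]=np.nan
    return P
E
python3 - <<'E'
from h import *
print(current_clock())
for n in ['scene','side','wrist']:
    c=snap(n,n+'0.png'); print(n,c['k1'],(-np.array(c['R']).T@c['t']).round(3))
    for q in ['breaker_box','lid_front','paddle_lip','needle_pliers','driver_cross','tray_clips','marker_black']:
        print(q,[(np.round(d['xy']),round(d['conf'],2)) for d in spot_in(n,q)][:2])
print(current_clock(),current_orientation(),current_finger_gap())
E
```

```text
pics
0.0
scene -0.056480735977160426 [-0.063 -0.655  0.538]
breaker_box [(array([336., 240.]), 0.89)]
lid_front [(array([338., 232.]), 0.61)]
paddle_lip [(array([313., 229.]), 0.86), (array([451., 283.]), 0.4)]
needle_pliers [(array([249., 226.]), 0.71)]
driver_cross [(array([350., 338.]), 0.8)]
tray_clips [(array([449., 282.]), 0.61)]
marker_black [(array([268., 281.]), 0.52)]
side -0.10630139662813863 [ 0.588 -1.045  0.756]
breaker_box [(array([296., 228.]), 0.84)]
lid_front []
paddle_lip [(array([274., 205.]), 0.64)]
needle_pliers []
driver_cross [(array([224., 278.]), 0.6)]
tray_clips [(array([330., 302.]), 0.85)]
marker_black [(array([240., 230.]), 0.42)]
wrist 0.01334532840515704 [0.145 0.588 0.385]
breaker_box []
lid_front []
paddle_lip []
needle_pliers []
driver_cross []
tray_clips []
marker_black []
1.2 [ 8.28430197e-01  5.60092320e-01 -3.07224353e-05  3.54286017e-05] 0.0878696076147747
```

View pics/scene0.png

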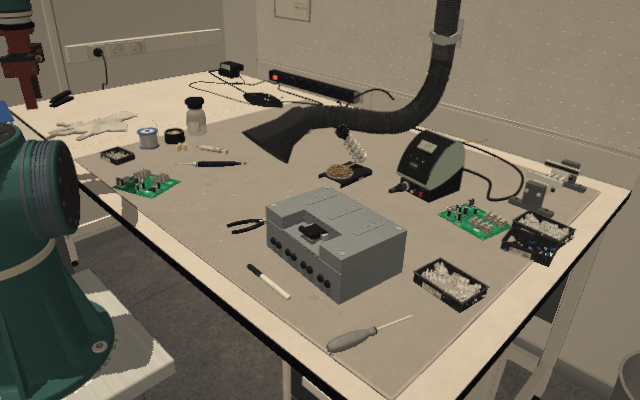

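View pics/side0.png

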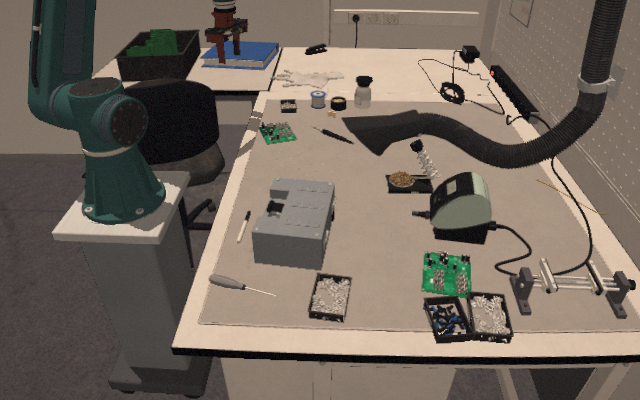

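The scene view shows the box around (336,240), with the scoop and lip near (313,230). The extraction hose is behind and to its left, at (290,140). Next I fit the box pose from depth.

```bash
python3 - <<'E'
from h import *
for n in ['scene','side']:
    c=capture(n); P=cloud(c)
    s=silhouettes(n,'breaker_box'); m=s[0]['region']
    Q=P[m]; Q=Q[~np.isnan(Q[:,0])]
    print(n,len(Q),np.nanpercentile(Q[:,2],[1,5,50,95,99]).round(4))
    T=Q[abs(Q[:,2]-np.percentile(Q[:,2],97))<.006]
    r=cv2.minAreaRect(T[:,:2].astype(np.float32)); print('top rect',r,cv2.boxPoints(r).round(3).tolist())
    s=spot_in(n,'paddle_lip')[0]['xy']; print(s,at_height(c,s,.089).round(4))
    # obstacles: high stuff within table region
    H=P.reshape(-1,3);H=H[~np.isnan(H[:,0])]
    for z0 in [.12,.2,.3,.4,.5,.6]:
        B=H[(H[:,2]>z0)&(H[:,2]<z0+.1)&(H[:,0]>.3)&(H[:,0]<1.0)&(abs(H[:,1])<.6)]
        if len(B): print(z0,len(B),B.min(0).round(2),B.max(0).round(2))
E
```

```text
scene 11018 [0.0056 0.0132 0.0848 0.0993 0.1001]
top rect ((0.5050399303436279, -0.1468224674463272), (0.23475055396556854, 0.16159163415431976), 82.96195220947266) [[0.4099999964237213, -0.2529999911785126], [0.5709999799728394, -0.27300000190734863], [0.6000000238418579, -0.03999999910593033], [0.4390000104904175, -0.019999999552965164]]
[313.8, 230.4] [ 0.4543 -0.1469  0.089 ]
0.12 1749 [ 0.62 -0.17  0.12] [1.   0.34 0.15]
side 6157 [0.0054 0.0172 0.0972 0.1009 0.1019]
top rect ((0.510382354259491, -0.14923538267612457), (0.2349482625722885, 0.15964026749134064), 82.70597076416016) [[0.41600000858306885, -0.25600001215934753], [0.574999988079071, -0.2759999930858612], [0.6039999723434448, -0.0430000014603138], [0.44600000977516174, -0.023000000044703484]]
[274.4, 206.2] [ 0.4568 -0.1422  0.089 ]
0.12 2207 [ 0.62 -0.17  0.12] [1.   0.35 0.15]
```

```bash
cat >> h.py <<'E'
from scipy.spatial.transform import Rotation as Rot
def down(yaw):  # tool z down, tool x along box y, tool y along box x
    a=np.array([-np.sin(yaw),np.cos(yaw),0]); z=np.array([0,0,-1.]); y=np.cross(z,a)
    return Rot.from_matrix(np.stack([a,y,z],1)).as_quat()
E
python3 - <<'E'
from h import *
q=down(-.124); print(inverse_kinematics([.50,-.148,.30],q))
move_ptp([.50,-.148,.28],q)
print(current_clock(),current_position(),current_force())
c=snap('wrist','w1.png');P=cloud(c)
T=P[abs(P[...,2]-.1)<.006]; r=cv2.minAreaRect(T[:,:2].astype(np.float32)); print(len(T),r,cv2.boxPoints(r).round(4).tolist())
print([(s['xy'],s['conf'],at_height(c,s['xy'],.089)) for s in spot_in('wrist','paddle_lip')])
np.save('w1.npy',P)
print(np.array(c['R']).round(3))
E
```

```text
[-4.20303621e-01  1.80320847e-01  1.56637921e+00 -4.44089210e-16
  1.39489260e+00 -1.86709995e+00]
4.1833 [ 0.50015017 -0.14735687  0.2799505 ] [-1.07176093 -0.61443035  0.32571686]
27418 ((0.5058820247650146, -0.14627835154533386), (0.23113180696964264, 0.15970972180366516), 82.8516616821289) [[0.4122999906539917, -0.25099998712539673], [0.5706999897956848, -0.27090001106262207], [0.5995000004768372, -0.04149999842047691], [0.4410000145435333, -0.021700000390410423]]
[([321.4, 127.3], 0.62, array([ 0.45317569, -0.14114561,  0.089     ])), ([322.7, 169.8], 0.46, array([ 0.49706448, -0.14521069,  0.089     ]))]
[[ 0.123  0.992  0.   ]
 [ 0.946 -0.118  0.301]
 [ 0.298 -0.037 -0.954]]
```

View pics/w1.png

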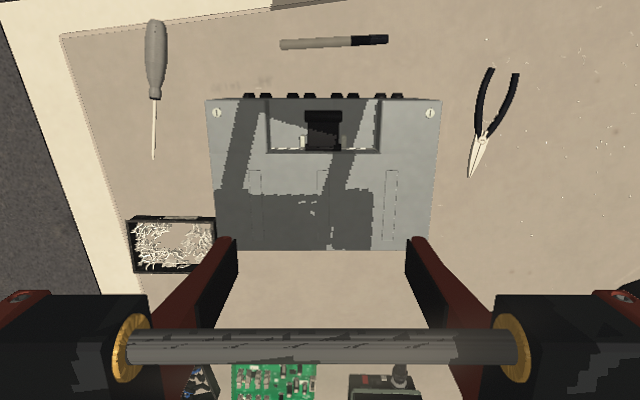

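Wrist view: the lip is at about (323,115), central in the scoop, and the lid's outline fits a 231×160 mm rectangle. The pliers, marker, screwdriver and tray are clear of the planned path. Next is the approach and grasp.

```bash
cat >> h.py <<'E'
yaw=-.1247; C=np.array([.506,-.1465]); q=down(yaw)
def box(x,y,z):
    c,s=np.cos(yaw),np.sin(yaw); return np.array([C[0]+c*x-s*y,C[1]+s*x+c*y,z])
def lip(th,al,up=0,y=0):
    """world position of the lip; up = along the tool"""
    c,s=np.cos(al),np.sin(al); v=np.array([-.118-.032*c+.005*s,.014+.032*s+.005*c])
    c,s=np.cos(th),np.sin(th); w=np.array([v[0]*c+v[1]*s,-v[0]*s+v[1]*c])
    return box(.08+w[0],y,.07+w[1]+up)
def st(): print(round(current_clock(),2),current_position().round(4) if hasattr(current_position(),'round') else np.round(current_position(),4),'F',np.round(current_force(),1),'gap',round(current_finger_gap(),4))
E
python3 - <<'E'
from h import *
c=capture('wrist'); print(proj(c,lip(0,0)))
for uv in [(305,115),(341,115)]: print(at_height(c,uv,.092))
# reachability along the arc
for th in np.arange(0,1.7,.2): print(th, inverse_kinematics(lip(th,.3,-.009),q) is not None)
move_gripper(.062)
move_ptp(lip(0,0,.06),q); st()
print(servo_line(lip(0,0,-.009),rate=.08,contact_N=6)); st()
c=snap('scene','s2.png'); c=snap('wrist','w2.png')
E
```

```text
[np.float64(322.7324780755849), np.float64(110.07823855007932)]
[ 0.43890901 -0.15586667  0.092     ]
[ 0.44332579 -0.12033752  0.092     ]
0.0 True
0.2 True
0.4 True
0.6000000000000001 True
0.8 True
1.0 True
1.2000000000000002 True
1.4000000000000001 True
1.6 True
5.57 [ 0.4379 -0.1385  0.1498] F [ 0.1 -0.4  0.7] gap 0.0624
False
6.58 [ 0.437  -0.138   0.0804] F [-0.1 -0.2 -0.5] gap 0.0622
```

View pics/w2.png

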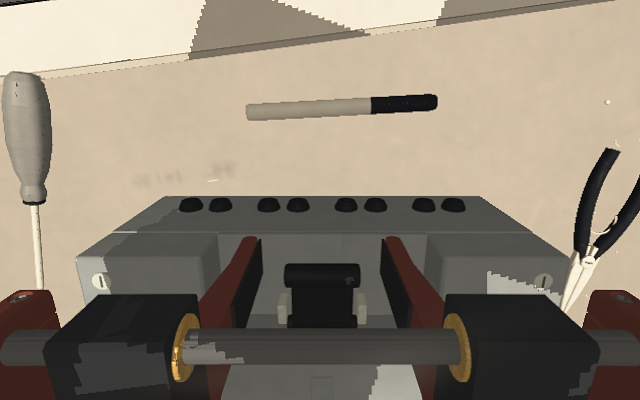

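View pics/s2.png

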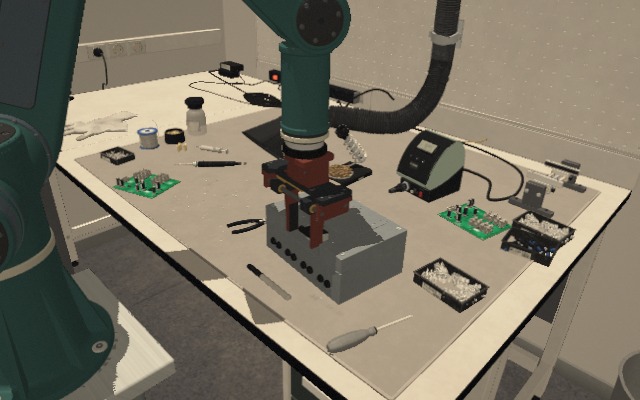

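The fingers straddle the lip, which is centred at about (322,275) between the tips at 250 and 392. Grip and pull up.

```bash
python3 - <<'E'
from h import *
move_gripper(.0); st()
if .034<current_finger_gap()<.042:
    for a in (.18,.36): servo_line(lip(0,a,-.009),rate=.06); st()
    for th in (.05,.15,.3): servo_line(lip(th,.36,-.009),rate=.08); st()
    snap('scene','s3.png')
E
```

```text
7.19 [ 0.4366 -0.1376  0.0801] F [1.  1.4 0.2] gap 0.0371
7.44 [ 0.4375 -0.1377  0.0856] F [ 0.6  1.7 -4. ] gap 0.0375
7.69 [ 0.4388 -0.1378  0.0907] F [-4.2  1.6 -2.6] gap 0.0373
7.94 [ 0.4402 -0.1379  0.0982] F [-5.1 -0.2 -2.6] gap 0.0377
8.28 [ 0.4448 -0.1386  0.113 ] F [-7.4  0.6  2.6] gap 0.0374
8.71 [ 0.4551 -0.1399  0.1337] F [-6.3  2.3  3.9] gap 0.0373
```

View pics/s3.png

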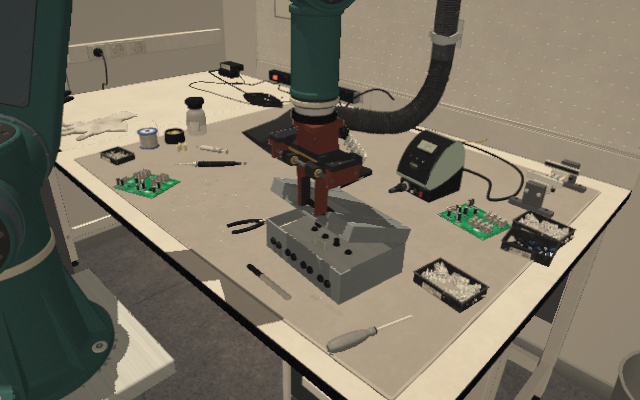

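The lid is rising, with the grip visible at (320,210). I continue the arc with a slightly larger radius.

```bash
python3 - <<'E'
from h import *
for th in np.arange(.45,1.66,.15):
    servo_line(lip(th,.25,-.009),rate=.1); st()
    if np.linalg.norm(current_force())>25: print('stop'); break
snap('scene','s4.png')
E
```

```text
9.1 [ 0.4657 -0.1413  0.1504] F [-3.1  2.8  2.6] gap 0.0373
9.47 [ 0.48   -0.1431  0.167 ] F [-3.2  4.1  2.4] gap 0.0372
9.85 [ 0.4971 -0.1452  0.1817] F [-1.7  3.4  3.3] gap 0.0373
10.22 [ 0.5161 -0.1477  0.1937] F [0.4 3.9 1.7] gap 0.0377
10.6 [ 0.5364 -0.1502  0.2026] F [ 1.9  4.4 -2.2] gap 0.0375
10.97 [ 0.5577 -0.1529  0.2084] F [ 1.8  2.8 -2.8] gap 0.0375
11.35 [ 0.5798 -0.1557  0.211 ] F [ 2.5  3.  -3.6] gap 0.0376
11.72 [ 0.6022 -0.1585  0.2104] F [ 2.5  4.6 -3. ] gap 0.0373
12.1 [ 0.6243 -0.1613  0.2064] F [ 3.2  4.8 -0.7] gap 0.0371
```

View pics/s4.png

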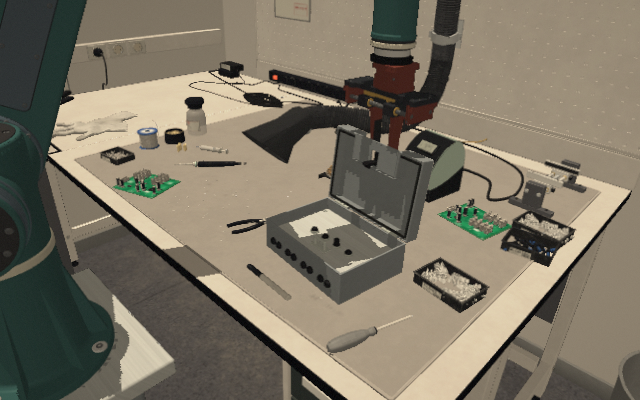

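The lid stands at about 1.6 rad, seen at (385,180), and the panel with its buttons is exposed at about (330,240). I release, retreat and look for the tripped one.

```bash
python3 - <<'E'
from h import *
move_gripper(.060); 
p=np.array(current_position()); servo_line(p+[0,0,.10],rate=.2); st()
move_ptp(box(-.01,0,.27),q); move_gripper(0); st()
for n in ('wrist','scene','side'):
    c=snap(n,n[0]+'5.png')
    for s in spot_in(n,'button_top')[:3]: 
        X=at_height(c,s['xy'],.061); d=X[:2]-C; cc,ss=np.cos(yaw),np.sin(yaw)
        print(n,np.round(s['xy']),round(s['conf'],2),X.round(4),'box',(cc*d[0]+ss*d[1]).round(4),(-ss*d[0]+cc*d[1]).round(4))
    P=cloud(c)
    for y in (-.051,-.017,.017,.051):
        b=box(-.005,y,0); m=np.hypot(P[...,0]-b[0],P[...,1]-b[1])<.009
        z=P[m][:,2]; 
        if len(z): print(n,y,len(z),np.percentile(z,[50,90,97]).round(4), [round(v) for v in proj(c,box(-.005,y,.061))])
E
```

```text
13.36 [ 0.6229 -0.1613  0.3054] F [-0.2 -0.  -0.1] gap 0.0601
14.94 [ 0.4961 -0.1453  0.27  ] F [-0.2 -0.2 -0.2] gap 0.0007
wrist -0.051 180 [0.05   0.0536 0.0541] [275, 174]
wrist -0.017 185 [0.0505 0.0616 0.0621] [306, 173]
wrist 0.017 184 [0.05   0.0531 0.054 ] [336, 173]
wrist 0.051 189 [0.0501 0.0534 0.0538] [367, 173]
scene -0.051 85 [0.0499 0.3908 0.3911] [348, 246]
scene -0.017 255 [0.3018 0.3352 0.3423] [336, 238]
scene 0.017 45 [0.0476 0.0516 0.0526] [325, 230]
scene 0.051 60 [0.0491 0.3883 0.3903] [314, 223]
side -0.051 87 [0.3922 0.4358 0.4838] [288, 230]
side -0.017 133 [0.2849 0.3093 0.3132] [291, 221]
side 0.017 24 [0.0478 0.0531 0.0536] [294, 213]
side 0.051 21 [0.0478 0.0532 0.0533] [297, 205]
```

View pics/w5.png

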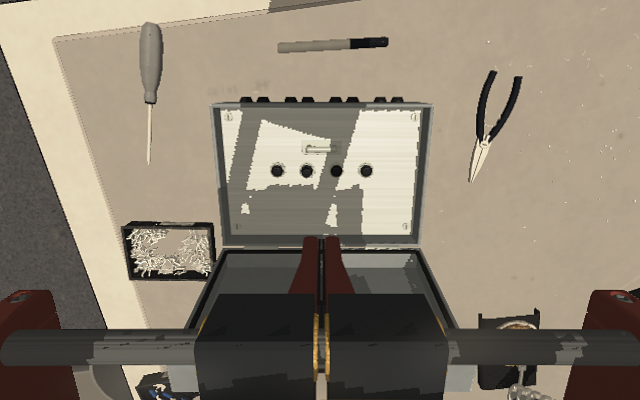

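View pics/s5.png

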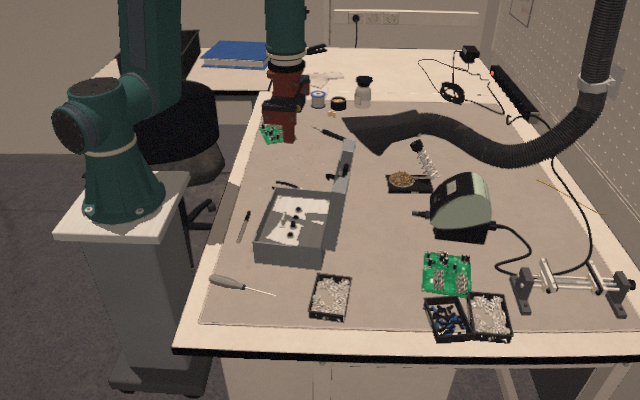

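Wrist depth settles it: the button at y = -17 mm reaches z = 0.062 and the other three about 0.054. In the wrist picture it is at (306,171). The lid stands upright in the side view at (340,175). Press that button.

```bash
python3 - <<'E'
from h import *
c=capture('wrist');P=cloud(c); b=box(-.005,-.017,0)
m=(np.hypot(P[...,0]-b[0],P[...,1]-b[1])<.012)&(P[...,2]>.058); B=P[m].mean(0); print(m.sum(),B.round(4),b.round(4))
X=(B[:2]+b[:2])/2
move_ptp([*X,.10],q); servo_line([*X,.07],rate=.1); st()
print(servo_line([*X,.049],rate=.03,contact_N=15)); st()
sleep(.3); st()
servo_line([*X,.10],rate=.1); move_ptp(box(-.01,0,.27),q); st()
c=snap('wrist','w6.png');P=cloud(c)
for y in (-.051,-.017,.017,.051):
    b=box(-.006,y,0); z=P[np.hypot(P[...,0]-b[0],P[...,1]-b[1])<.009][:,2]; print(y,np.percentile(z,[50,90,97]).round(4))
E
```

```text
78 [ 0.4983 -0.1619  0.0608] [ 0.4989 -0.1627  0.    ]
16.46 [ 0.4993 -0.1625  0.0708] F [0.5 0.3 0.1] gap 0.0003
True
16.95 [ 0.4992 -0.1625  0.0575] F [-0.4  0.5  5.5] gap 0.0006
17.25 [ 0.4992 -0.1626  0.0578] F [0.  0.6 6. ] gap 0.0007
18.54 [ 0.4953 -0.145   0.2684] F [-0.3  0.1 -0.1] gap 0.0005
-0.051 [0.05   0.0534 0.0539]
-0.017 [0.0504 0.0613 0.0618]
0.017 [0.0498 0.0533 0.0539]
0.051 [0.0497 0.0533 0.0537]
```

The contact stop tripped early, after 3–4 mm of travel, so the button sprang back. I repeat it in small steps without the contact stop.

```bash
python3 - <<'E'
from h import *
X=[.4987,-.1623]
move_ptp([*X,.10],q); servo_line([*X,.064],rate=.1); st()
for z in (.060,.058,.056,.054,.052,.0505,.049):
    servo_line([*X,z],rate=.02); st()
    if current_force()[2]>20: break
sleep(.3); st()
servo_line([*X,.10],rate=.1); move_ptp(box(-.01,0,.27),q); st()
c=snap('wrist','w7.png');P=cloud(c)
for y in (-.051,-.017,.017,.051):
    b=box(-.006,y,0); z=P[np.hypot(P[...,0]-b[0],P[...,1]-b[1])<.009][:,2]; print(y,np.percentile(z,[50,90,97]).round(4))
T=P[(P[...,2]>.1)&(P[...,2]<.25)]
print(len(T))
E
```

```text
19.82 [ 0.4993 -0.1625  0.0648] F [-0.4  0.9  0.6] gap 0.0007
20.17 [ 0.4995 -0.1627  0.0605] F [ 0.4 -0.2  2.3] gap 0.0006
20.42 [ 0.4994 -0.1627  0.0587] F [-0.2 -0.4  8.3] gap 0.0006
20.67 [ 0.4998 -0.1628  0.057 ] F [-0.2 -0.9 11.5] gap 0.0003
20.92 [ 0.4984 -0.1622  0.054 ] F [0.1 0.1 0.2] gap 0.0005
21.17 [ 0.4985 -0.1622  0.0527] F [-3.1  1.  12.5] gap 0.0005
21.42 [ 0.4986 -0.1622  0.0521] F [-4.2  2.4 24.2] gap 0.0006
21.72 [ 0.4986 -0.1622  0.0521] F [-4.6  3.2 22.6] gap 0.0
23.07 [ 0.4953 -0.145   0.2684] F [-0.4  0.2 -0. ] gap 0.0003
-0.051 [0.0497 0.0536 0.0541]
-0.017 [0.05   0.0532 0.054 ]
0.017 [0.0497 0.0534 0.0537]
0.051 [0.0498 0.0533 0.054 ]
4990
```

View pics/w7.png

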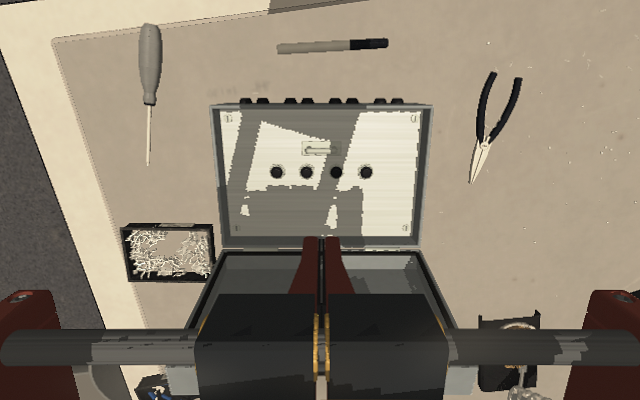

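The button is in: all four tops are now at 0.054. For the closing I need the lid's actual angle.

```bash
python3 - <<'E'
from h import *
def bx(P):
    d=P-np.array([C[0],C[1],0]); c,s=np.cos(yaw),np.sin(yaw)
    return np.stack([c*d[...,0]+s*d[...,1],-s*d[...,0]+c*d[...,1],d[...,2]],-1)
for n in ('scene','side'):
    c=snap(n,n[0:2]+'8.png'); B=bx(cloud(c)).reshape(-1,3)
    m=(B[:,0]>.03)&(B[:,0]<.14)&(abs(B[:,1])<.12)&(B[:,2]>.085)&(B[:,2]<.26); L=B[m]; print(n,len(L))
    for z in np.arange(.09,.26,.02):
        k=abs(L[:,2]-z)<.006
        if k.sum()>5: print(z.round(3),k.sum(),np.percentile(L[k,0],[2,20,50,80,98]).round(4))
    print('lip',[ (np.round(s['xy']),round(s['conf'],2)) for s in spot_in(n,'paddle_lip')])
    print('top z',np.percentile(L[:,2],99.5), [np.round(proj(c,lip(t,0))) for t in (1.55,1.65)])
E
python3 -c "
import cv2
for n in ('sc8','si8'):
    i=cv2.imread('pics/'+n+'.png'); r=i[90:290,240:460] if n=='sc8' else i[110:280,230:400]
    cv2.imwrite('pics/'+n+'z.png',cv2.resize(r,None,fx=3 if n=='sc8' else 3.4,fy=2.9 if n=='sc8' else 3.4))"
```

```text
scene 6500
0.09 475 [0.0821 0.1035 0.1079 0.1092 0.1109]
0.11 545 [0.0841 0.1061 0.1102 0.1115 0.1131]
0.13 555 [0.0863 0.1083 0.1125 0.1137 0.1153]
0.15 558 [0.0885 0.1105 0.1149 0.1161 0.1176]
0.17 386 [0.0907 0.0928 0.106  0.1174 0.1195]
0.19 660 [0.0725 0.093  0.0955 0.1182 0.1218]
0.21 452 [0.0941 0.0955 0.0969 0.1084 0.1236]
0.23 428 [0.0964 0.0983 0.1026 0.116  0.1243]
lip [(array([370., 164.]), 0.44)]
top z 0.22720235395023555 [array([375., 145.]), array([380., 145.])]
side 1602
0.09 63 [0.0867 0.0933 0.1026 0.1132 0.1173]
0.11 63 [0.0908 0.0954 0.1043 0.1141 0.1197]
0.13 69 [0.0913 0.0971 0.1059 0.1166 0.1218]
0.15 71 [0.0947 0.1008 0.1116 0.1202 0.1249]
0.17 95 [0.0965 0.1043 0.1157 0.1234 0.126 ]
0.19 178 [0.0767 0.0898 0.106  0.1187 0.127 ]
0.21 179 [0.1019 0.1089 0.1179 0.1242 0.131 ]
0.23 438 [0.1026 0.1057 0.1146 0.1243 0.131 ]
lip [(array([336., 193.]), 0.75)]
top z 0.22979196820253672 [array([335., 164.]), array([342., 166.])]
```

View pics/si8z.png

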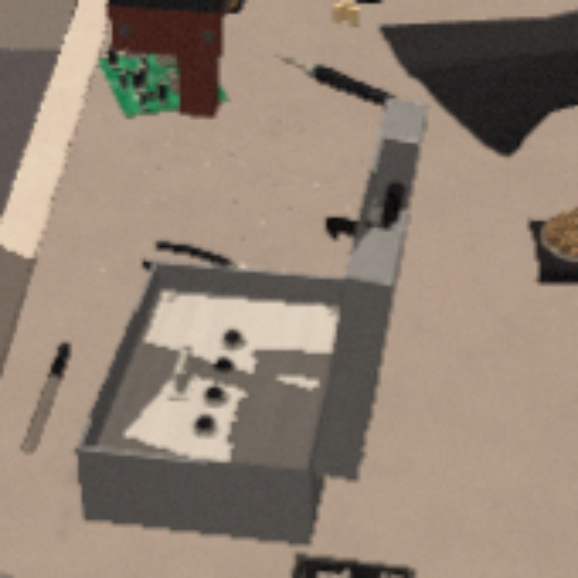

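The lid is at 1.68 rad by the depth slope. In the side view the lip shows at (395,200) of the enlargement, in the scoop facing back. I regrip it and swing the lid down.

```bash
python3 - <<'E'
from h import *
move_gripper(.060)
off=1.5e-3*np.array([np.cos(yaw),np.sin(yaw),0])
T=lip(1.68,0,-.009)+off
move_ptp(T+[0,0,.08],q); st()
print(servo_line(T,rate=.08,contact_N=8)); st()
c=snap('side','si9.png'); c=snap('wrist','w9.png')
E
python3 -c "
import cv2
i=cv2.imread('pics/si9.png')[90:280,230:420]; cv2.imwrite('pics/si9z.png',cv2.resize(i,None,fx=3,fy=3))"
```

```text
24.93 [ 0.6217 -0.1609  0.2873] F [-1.1 -0.4 -0.3] gap 0.0603
False
26.07 [ 0.6223 -0.1612  0.2087] F [ 0.4 -0.  -0.8] gap 0.06
```

View pics/w9.png

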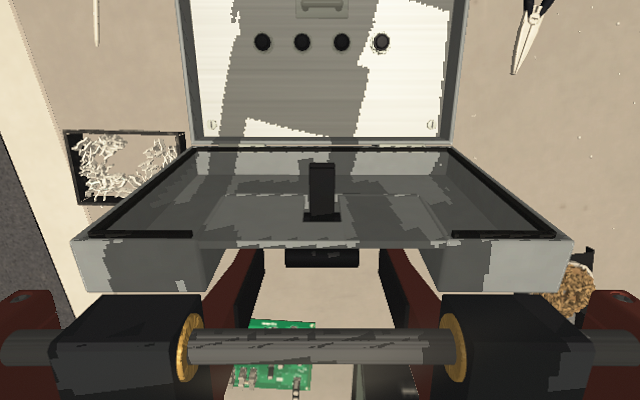

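View pics/si9z.png

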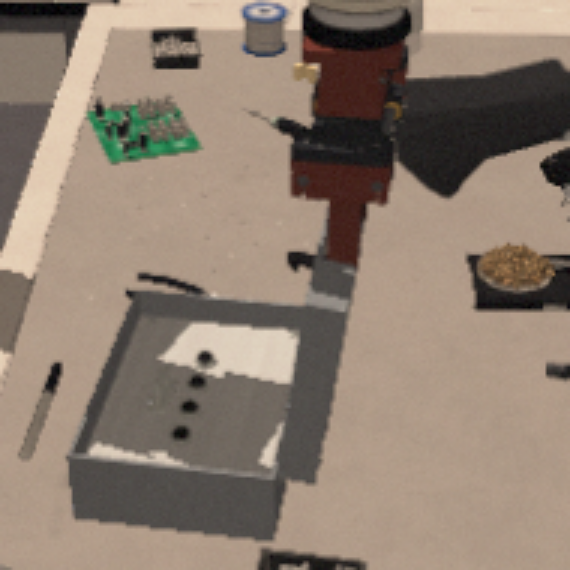

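The wrist view has the lip at (322,255), between the fingers at 250 and 392 in the scoop. Grip and swing the lid down.

```bash
python3 - <<'E'
from h import *
move_gripper(0); st()
if .034<current_finger_gap()<.042:
    for th in (1.55,1.4,1.25,1.1,.95,.8,.65,.5,.35,.2):
        servo_line(lip(th,.03,-.009),rate=.1); st()
        if np.linalg.norm(current_force())>28: print('stop'); break
snap('scene','s10.png')
E
```

```text
26.66 [ 0.6219 -0.1609  0.2082] F [-0.7  0.9  0.6] gap 0.0374
27.01 [ 0.6023 -0.1584  0.2117] F [1.4 1.9 2.5] gap 0.0374
27.38 [ 0.5796 -0.1556  0.2124] F [0.5 1.9 3.9] gap 0.0375
27.76 [ 0.557  -0.1528  0.2096] F [0.  3.3 5.9] gap 0.0376
28.13 [ 0.535  -0.15    0.2033] F [-0.2  3.5  3.1] gap 0.0375
28.51 [ 0.5147 -0.1475  0.1939] F [ 0.4  2.3 -1.3] gap 0.0373
28.88 [ 0.4956 -0.1451  0.182 ] F [ 0.5  2.2 -3.9] gap 0.0377
29.26 [ 0.4786 -0.1429  0.1673] F [-0.7  3.5 -3.3] gap 0.0374
29.63 [ 0.4641 -0.1411  0.1502] F [-1.1  3.7 -3.2] gap 0.0371
30.01 [ 0.4523 -0.1396  0.1311] F [-0.   3.9 -3.1] gap 0.0373
30.38 [ 0.4437 -0.1386  0.1105] F [-0.9  5.8 -2.7] gap 0.0376
```

View pics/s10.png

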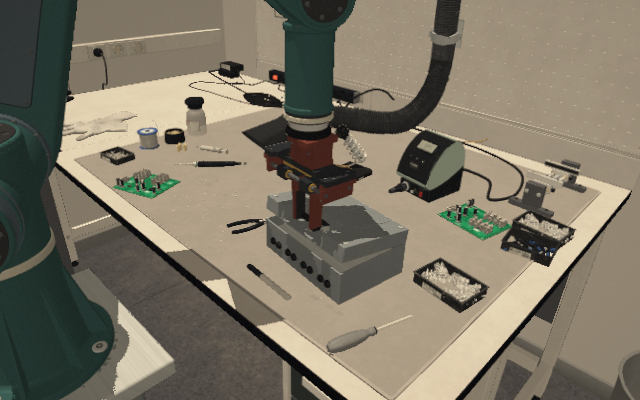

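The lid is nearly down, with about a 30 mm gap at the front. I release, retreat, and press on the flat front area left of the scoop.

```bash
python3 - <<'E'
from h import *
move_gripper(.060); p=np.array(current_position()); servo_line(p+[0,0,.09],rate=.2)
move_gripper(0)
X=box(-.068,.083,0)[:2]
move_ptp([*X,.17],q); st()
for z in (.15,.14,.13,.12,.115,.11,.107,.104,.102,.100,.0985,.097,.0955):
    servo_line([*X,z],rate=.05); st()
    if current_force()[2]>25: break
sleep(.2); st()
E
```

```text
33.03 [ 0.4486 -0.0549  0.1698] F [-0.4 -0.4  0. ] gap 0.0003
33.58 [ 0.4487 -0.0559  0.1497] F [-0.   0.8 -0.7] gap 0.0007
33.93 [ 0.4485 -0.0556  0.1396] F [-0.3 -0.1  0.1] gap 0.0008
34.28 [ 0.4485 -0.0556  0.1296] F [-0.1  0.4 -0.1] gap 0.0008
34.63 [ 0.4485 -0.0556  0.1196] F [-0.  -0.3 -0.2] gap 0.0007
34.88 [ 0.4488 -0.0557  0.1148] F [-0.5  0.4 -0.1] gap 0.0006
35.13 [ 0.4487 -0.0556  0.1098] F [0.9 0.9 0.3] gap 0.0003
35.38 [ 0.4489 -0.0557  0.1068] F [ 0.7 -1.1  0.2] gap 0.0006
35.63 [ 0.4488 -0.0556  0.1038] F [ 0.  -0.4 -0. ] gap 0.0005
35.88 [ 0.4488 -0.0557  0.1019] F [-0.4  0.2  0.1] gap 0.0006
36.13 [ 0.4492 -0.0558  0.1003] F [-1.1  0.6  4.5] gap 0.0005
36.38 [ 0.4493 -0.0558  0.1001] F [-5.2  1.4 22.6] gap 0.0005
36.63 [ 0.4493 -0.0558  0.0998] F [-9.6  2.8 40. ] gap 0.0003
36.83 [ 0.4493 -0.0558  0.0999] F [-9.5  2.8 40. ] gap 0.0006
```

```bash
python3 - <<'E'
from h import *
p=np.array(current_position()); servo_line(p+[0,0,.1],rate=.2); move_ptp(box(-.03,0,.28),q); st()
for n in ('wrist','scene','side'): snap(n,n[:2]+'11.png')
c=capture('wrist');P=cloud(c); d=P-np.array([*C,0]); a,s=np.cos(yaw),np.sin(yaw)
bx=a*d[...,0]+s*d[...,1]; by=-s*d[...,0]+a*d[...,1]
for x in (-.072,-.05,-.03,0,.03):
    for y in (-.085,.085):
        m=(abs(bx-x)<.005)&(abs(by-y)<.02); z=P[m][:,2]; print(x,y,m.sum(),np.median(z).round(4) if len(z) else None)
m=(abs(bx+.07)<.004)&(abs(by)<.015); print('lip z',np.percentile(P[m][:,2],[10,50,90]))
E
```

```text
38.06 [ 0.475 -0.142  0.278] F [ 0.5 -0.1 -0.8] gap 0.0003
-0.072 -0.085 437 0.1001
-0.072 0.085 430 0.1
-0.05 -0.085 1602 0.3721
-0.05 0.085 1505 0.372
-0.03 -0.085 692 0.1008
-0.03 0.085 672 0.1009
0 -0.085 345 0.1003
0 0.085 343 0.1003
0.03 -0.085 319 0.1003
0.03 0.085 320 0.1002
lip z [0.09225718 0.37278415 0.38021796]
```

View pics/sc11.png

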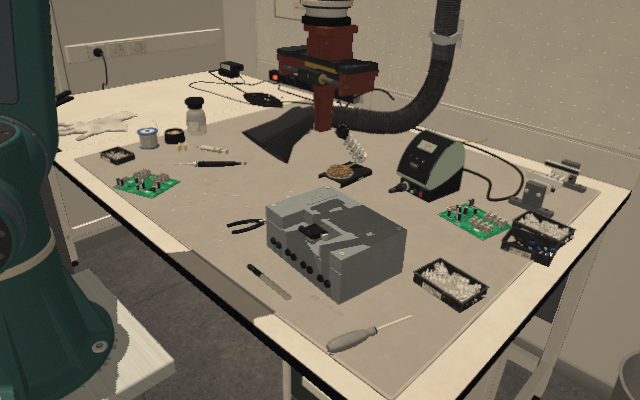

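View pics/wr11.png

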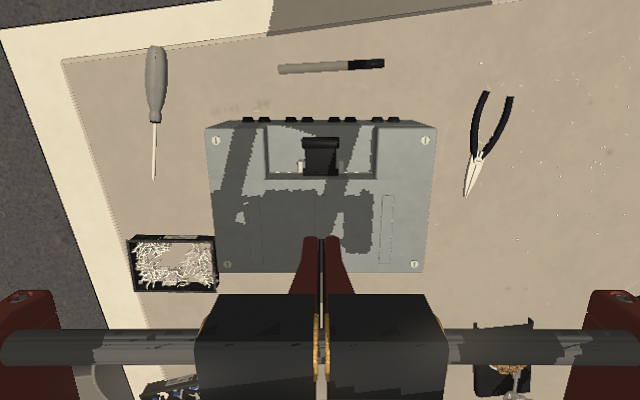

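Wrist view: the lid is flat and shut, with its front at z = 0.100 on both sides, and the lip at (321,142). The scene view also shows no gap. I check the paddle's height against its rest pose.

```bash
python3 - <<'E'
from h import *
c=capture('wrist');P=cloud(c); 
for r in range(134,150,2): print(r,P[r,308:334].mean(0).round(4))
print('expected rest lip px',np.round(proj(c,lip(0,0,.006))),' lifted .2',np.round(proj(c,lip(0,.2,.006))))
W=np.load('w1.npy')
print('start: lip max z',[np.round(W[r,310:336].mean(0),4) for r in range(108,122,3)])
E
```

```text
134 [ 0.4352 -0.1364  0.0741]
136 [nan nan nan]
138 [ 0.4371 -0.1366  0.0914]
140 [ 0.4388 -0.1369  0.0937]
142 [ 0.4407 -0.1371  0.0944]
144 [ 0.4426 -0.1373  0.095 ]
146 [ 0.4447 -0.1376  0.0943]
148 [ 0.447  -0.1379  0.0927]
expected rest lip px [319. 138.]  lifted .2 [319. 141.]
start: lip max z [array([ 0.4353, -0.1377,  0.0742]), array([ 0.4372, -0.1381,  0.092 ]), array([ 0.4399, -0.1384,  0.0944]), array([ 0.4428, -0.1388,  0.0949]), array([ 0.4457, -0.1391,  0.0938])]
```

```bash
python3 - <<'E'
from h import *
for a in ['needle_pliers','driver_cross','tray_clips','marker_black']:
    s=spot_in('scene',a); print(a,[np.round(k['xy']) for k in s][:1])
st(); close_job()
E
```

```text
needle_pliers [array([246., 224.])]
driver_cross [array([347., 337.])]
tray_clips [array([452., 282.])]
marker_black [array([267., 279.])]
38.51 [ 0.476  -0.1422  0.2797] F [-0.1  0.1  0.1] gap 0.0003
the job is handed in; nothing more can be done
```

I handed the job in at about 38.5 s with the lid shut, the latch apparently snapped and the tripped button pushed in. I got no verdict back.

**What I did:** I gripped the paddle lip by its flat ends, freed the latch and swung the lid to about 1.68 rad. I then pressed the button at y = -17 mm and swung the lid back down by the lip. Last, I let go and pressed on the lid's left front.

**Last checks:**
- **Button:** its top dropped from 0.062 to 0.054 m, level with the other three. I measured this before closing the lid.
- **Lid:** its top front is at z = 0.100 m on both sides, which is shut.
- **Paddle:** the lip top is at 0.095 m, the same as at the start, so it is at rest.
- **Bystanders:** the pliers, screwdriver, tray and marker are within about 4 px of where they were in the scene picture.
- **Robot:** it ended clear of everything.

**What went wrong or disagreed:**
- **First button press:** it stopped early on the force limit and the button sprang back. The second press, in small steps, snapped it in.
- **Closing:** when I pressed the lid I felt nothing until it was already nearly level. I expected 6 to 8 N of latch resistance, so I did not see the latch snap. I judge it latched only from the lid and paddle positions.
- **Fingertip force:** the last press briefly reached 40 N at the fingertips, more than I intended and right at the arm and gripper-body limit.

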